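# Touch-start a vortex mixer on a sample vial at lowest speed

### The job

Mix the sample vial gently on the vortex mixer: first turn the mixer's speed knob fully anticlockwise to its minimum stop, then pick up the vial that stands on the white tile and set it upright in the mixer's black rubber cup. Push the vial straight down so that the spring-loaded cup sinks about 5 mm, half of its 10 mm travel, and never down onto its bottom stop. The job ends holding: finish with the gripper still holding the vial pressed at that depth, the fingers not touching the mixer, and leave the other things on the bench where they stand.

Things in the scene. Friction and masses are not known exactly. Their poses are not given: they have to be found in the camera images.
- vortex_mixer: vortex mixer, light grey box with a dark foot pan, 172 mm deep (own x) x 127 mm wide (own y), fixed to the bench. Origin: centre of its underside on the bench. Own +x points to its back, +y to its left as seen from the robot, z up. The front part of its top is a dark control panel that climbs towards the back at 20 degrees; the rear part is level, 80 mm above the bench, and carries the cup
- knob_grip (a point): on the axis of the speed knob, 14 mm above the panel, 9 mm below the knob's flat top. The knob is a round black cylinder, 29 mm diameter (33 mm skirt in its lowest 3 mm), 22 mm high, with a white pointer line. The point's z is the knob's axis, pointing out of the panel (tilted 20 degrees from vertical towards the mixer's front); the point turns with the knob
- speed_knob (a joint): angle of the speed knob in rad: 0 = fully anticlockwise, hard stop, minimum speed; grows as the knob turns clockwise (seen looking down on it) to the other stop at 4.71. It stays where it is left; friction torque 0.03 N m. At the start it stands between 0.9 and 2.2
- cup_floor (a point): centre of the inner floor of the rubber cup, 100 mm above the bench at rest; moves down with the cup. The cup is black, round, open upwards, 59 mm outside diameter at the rim; the rim is 13 mm above this point. Inside it narrows like a funnel from 51 mm diameter at the rim to about 40 mm at the flat floor. Its axis is vertical
- mixer_cup (a joint): how far the spring-loaded cup is pressed down, in m: 0 = up at rest, 0.010 = bottom stop. Its spring returns it; pressing force is about 3 N just off rest, 8 N at 5 mm, 13 N at the stop
- vial: sample vial, clear glass with pink contents and a pink push cap; glass body 34 mm diameter from 0 to 73 mm height, cap 24 mm diameter above it up to 94 mm; 60 g or so. Origin: centre of its underside; z up. It stands upright on the white tile and is the only pink vial standing on the bench
- white_tile: flat white tile, 109 x 99 x 10 mm, fixed on the bench; origin: centre of its underside. The vial stands on it within 25 mm of its middle. Further back and left stands a clear upright splash screen (fixed, 157 mm high, its near edge at x = 0.51, y = 0.36, running away from the robot)
- hotplate_stirrer: bystander, fixed: hotplate with a red front panel, 270 mm deep x 214 mm wide, round plate on top 128 mm above the bench; origin: on the bench under its middle. A glass bottle stands on its plate, its top 236 mm above the bench: carry the vial round the front or well above
- amber_bottle: bystander: small brown bottle with black cap, 48 mm diameter, 94 mm high, loose; origin: centre of its underside
- dropper_bottle: bystander: brown dropper bottle with rubber bulb, 53 mm diameter, 124 mm high, loose; origin: centre of its underside
- timer: bystander: white timer with three buttons, 58 x 66 x 20 mm, loose, lying flat; origin: centre of its underside
- marker: bystander: white and blue marker pen, 134 mm long, 16 mm thick, loose, lying flat; origin: centre of its underside
- forceps: bystander: steel forceps, 128 mm long, 8 mm high, loose, lying flat; origin: centre of its underside
Mind the look-alikes: they are no part of the job. What is shaped like the vial but red, turquoise or yellow is not meant.

How it is judged:
By the outcome, as a careful person would: the job done as asked, in the order asked, and still so for the second after the job is handed in, while the arm keeps its last pose, push and grip.
It also fails if it takes over 72 s, if anything falls off the work surface, if the arm or the gripper's body presses on something with over 40 N, if the wrist force passes 120 N, or if a joint passes its speed limit or range.

### The arm

A 7-joint arm with a two-finger parallel gripper is mounted at the origin on a cart in front of the work surface, level with it; the furniture and walls round the work are solid. World frame = base frame: x ahead of the robot, y to its left, z up, the work surface at z = 0. Lengths are in m, angles in rad, forces in N, time in s.
With the tool pointing down it reaches from about 0.35 to 0.9 m from the base axis. Payload 7.2 kg.
Tool frame: the origin (TCP) lies between the finger pads, 19 mm behind the fingertips; this is the grasp point; z points along the fingers, y is the line along which they close (so a half turn about z gives the same grasp; the last joint's range is limited). The gripper opens to 88 mm and grips with 3 to 60 N. Pads are 20 mm wide; open, the fingers measure 115 mm over their backs; the gripper's body (75 mm by 178 mm) begins 61 mm behind the grasp point.
Start: joints at [-1.334, 0.411, -0.013, 1.596, 0.006, 1.134, -0.082], TCP at [0.188, 0.596, 0.241] pointing down, gripper open.
Joint ranges: [-2.95, 2.95], [-0.29, 1.99], [-1.47, 1.44], [0.14, 2.54], [-1.03, 4.17], [0.13, 1.85], [-2.86, 2.86]. Speed limits (rad/s): [2.39, 2.39, 3.01, 3.01, 3.14, 3.14, 3.14].

### API

Orientations are given as a rotation vector (axis times angle).
In Python, from rig import robot gives the robot as it stands. The module is installed in compiled form; this text tells all that it offers.
- The arm moves only by the tool step_hand, called after ">>>" in YAML: its name, and indented under it one key for each argument. Schema: {"type":"object","properties":{"rows":{"type":"array","items":{"type":"object","properties":{"x":{"type":"number"},"y":{"type":"number"},"z":{"type":"number"},"wx":{"type":"number"},"wy":{"type":"number"},"wz":{"type":"number"}},"additionalProperties":false},"minItems":1,"maxItems":12},"finger_gap":{"type":"number"},"force":{"type":"number"},"only":{"type":"string"},"quiet":{"type":"boolean"},"lines":{"type":"string"}},"required":["rows"],"additionalProperties":false}. rows is a list of rows, 1 to 12 of them, each an object with the fields x, y, z (the shift in shares of the most that a row can go, 1 being 50 mm), wx, wy, wz (a rotation vector in normalised numbers (1 is 2 rad)); a field left out counts as zero; each row shifts and turns the commanded pose from where the row before left it, along the tool's axes as they then stand; what a row does not reach is not made up. A row lasts 1/10 s, in which the tool goes at most 0.05 m and 0.15 rad, less where a joint would pass 70% of its speed; a pose out of reach is approached as far as the arm can. finger_gap is the finger opening in m, set as the call begins (left out keeps the last). The fingers move at their own pace and stop on an object; force is the grip in N (left out, the last holds). Time passes only in rows, so rows that do not move let the fingers close. The tool returns the time, the measured TCP pose, the force, the opening and the grip force at its end. only (a regular expression) keeps the lines of the reply that match it, lines (a string "A,B") keeps lines A to B, and quiet returns only ok. Input that does not fit is refused with a message, and nothing moves.
- robot.read_state(): the state, without advancing time (a new reading comes with each control period).
- robot.get_image(name): name is "scene" or "top" or "wrist"; returns a dict with "image" (480x640x3 uint8, red, green, blue), "fx", "fy", "cx", "cy" (pixels), "position" and "rotation" of the camera in the world; the wrist camera has in their place "hand_eye" (4x4, takes a point from camera to tool coordinates, whose origin is the TCP and whose axes are the flange's). Camera axes: x right, y down, z forward; pixel columns grow to the right and rows downward; lengths in m; the calibration is good to about 2 mm. A picture is of the moment at which its call begins: read the wrist's pose just before it. There is no depth.
- robot.sign_off(): hands the job in; it is judged then, once.
The state is a dict: "t": time; "joint_pos": joint angles; "joint_vel": joint speeds; "effort": joint torques, N m; "ee_pos": TCP position; "orientation": TCP orientation; "contact_force": force on the tool from outside, world axes, zero at the start; "torque": the same for the moment, N m; "finger_gap": finger opening in m; "grasp_force": force on a finger pad.
Only numpy, scipy, OpenCV 4.12 (cv2) and the standard library are available. Lean on these libraries where they do the work, as an engineer would, in place of code of your own. Each camera call takes 0.05 s, during which the arm holds its last target. There are 200 camera calls.

## Working session

There is one attempt and no reset: what is moved stays moved. The work goes in short steps, Python scripts to look and compute and a tool call to move; the robot and the scene stay as the last step left them, time stands still between calls to the robot, and variables do not carry over. Pictures are saved under pics/ and viewed, at most 10 in all, crops included, and the job is handed in when it is done.

```bash
mkdir -p pics
```

Create h.py:
```python
import numpy as np, cv2
from scipy.spatial.transform import Rotation as R
from rig import robot
def grab(n):
    s=robot.read_state(); d=robot.get_image(n)
    if n=="wrist":
        H=np.array(d["hand_eye"]); Rt=R.from_rotvec(s["orientation"]).as_matrix()
        d["position"]=Rt@H[:3,3]+np.array(s["ee_pos"]); d["rotation"]=Rt@H[:3,:3]
    d["position"]=np.array(d["position"]); d["rotation"]=np.array(d["rotation"])
    return d
def save(d,f): 
    cv2.imwrite(f,d["image"][:,:,::-1])
    np.savez(f+".npz",**{k:d[k] for k in("image","fx","fy","cx","cy","position","rotation")})
def load(f): return np.load(f+".npz")
def ray(d,u,v):
    r=d["rotation"]@np.array([(u-d["cx"])/d["fx"],(v-d["cy"])/d["fy"],1]); return d["position"],r/np.linalg.norm(r)
def onz(d,u,v,z):
    p,r=ray(d,u,v); return p+r*(z-p[2])/r[2]
def proj(d,P):
    c=d["rotation"].T@(np.array(P)-d["position"]); return d["fx"]*c[0]/c[2]+d["cx"],d["fy"]*c[1]/c[2]+d["cy"]
```

Run:
```python
from h import *
for n in("scene","top"):
    d=grab(n); save(d,f"pics/{n}0.png"); print(n,d["position"],d["rotation"].round(3).tolist(),d["fx"])
s=robot.read_state(); print(s)
```

```text
scene [-0.56097632  0.86109865  0.73359391] [-1.109, 2.058, -1.225] 509.45920793374177
top [0.36484577 0.19279574 1.78854438] [-2.157, 2.202, -0.077] 535.0643559768038
{'t': 0.1, 'joint_pos': array([-1.33417457,  0.41179049, -0.01274713,  1.59694192,  0.00555201,
        1.13426896, -0.08220437]), 'joint_vel': array([ 8.16707802e-05, -1.46018403e-03, -1.42679668e-03, -5.91037308e-04,
       -1.76769882e-03,  2.04107539e-03,  8.96461539e-05]), 'effort': array([ 2.90590651e-03, -5.89105904e+01,  6.43970780e-01, -2.91714120e+01,
       -5.37612999e-02,  1.44630944e-02,  6.20979313e-05]), 'ee_pos': array([0.18745302, 0.59579431, 0.24061881]), 'orientation': array([-4.76886345e-01, -3.10501397e+00,  2.14287648e-03]), 'contact_force': array([-0.5291805 ,  0.13051978,  0.04331484]), 'torque': array([-0.05674147, -0.02451135, -0.00645163]), 'grasp_force': 0.0, 'finger_gap': 0.08790754666933231}
```

View pics/scene0.png

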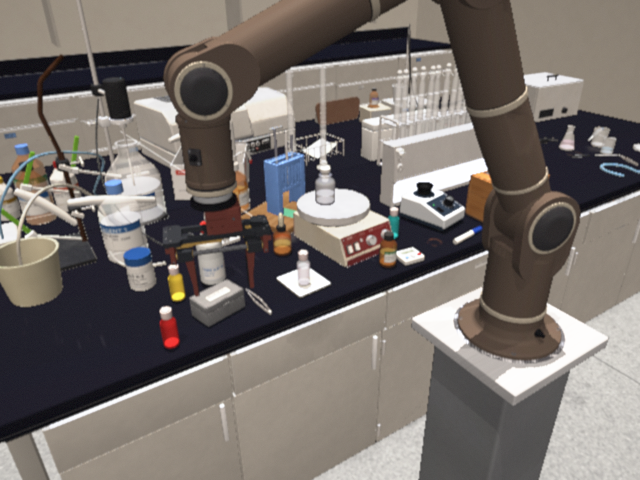

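View pics/top0.png

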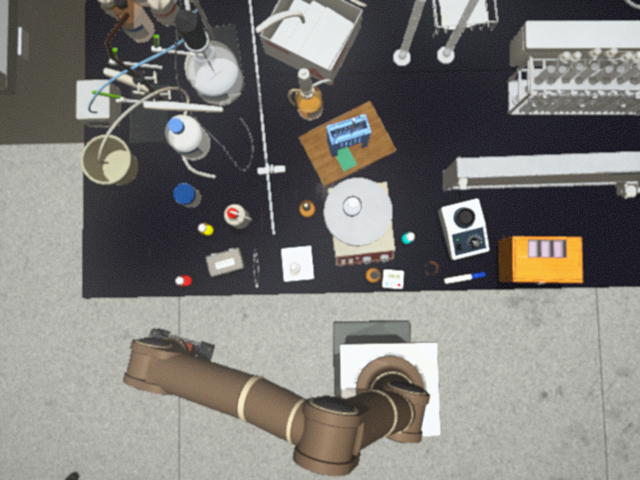

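Scene: the mixer is at about (432,205) and the tile with the vial at about (303,275). Top view: the mixer is at (464,230), with cup (464,216) and knob (461,241). The tile is at (297,264), with the vial at (295,268).
Look-alikes in the top view: red (183,281), yellow (206,229) and turquoise (408,238). The vial on the tile (295,268) has a pale cap, and I'll check it in an enlarged crop.

```bash
sed -i 's/    d\["position"\]=np.array(d\["position"\]); d\["rotation"\]=.*/    d["position"]=np.array(d["position"]); d["rotation"]=np.array(d["rotation"])\n    if d["rotation"].shape==(3,): d["rotation"]=R.from_rotvec(d["rotation"]).as_matrix()/' h.py
```

Run:
```python
from h import *
t=cv2.imread("pics/top0.png"); s=cv2.imread("pics/scene0.png")
a=cv2.resize(t[190:270,430:500],None,fx=5,fy=5,interpolation=3)   # 350x400
b=cv2.resize(t[240:290,270:325],None,fx=7,fy=7,interpolation=3) # 385x350
c=cv2.resize(s[235:305,265:340],None,fx=2.6,fy=2.6,interpolation=3)
o=np.zeros((600,760,3),np.uint8); o[:400,:350]=a; o[:350,355:740]=b; o[400:400+c.shape[0],:c.shape[1]]=c
c=cv2.resize(s[170:235,390:475],None,fx=3,fy=3,interpolation=3); o[400:595,355:610]=c
cv2.imwrite("pics/c1.png",o)
d=dict(load("pics/top0.png")); d["rotation"]=R.from_rotvec(d["rotation"]).as_matrix(); np.savez("pics/top0.png.npz",**d)
for n,u,v,z in[("tile",297,264,.01),("vialtop",295,268,.104),("cup",464,216,.113),("knob",461,241,.07)]: print(n,onz(d,u,v,z))
```

```text
tile [0.41877968 0.29424739 0.01      ]
vialtop [0.40348924 0.29538884 0.104     ]
cup [ 0.55552382 -0.23954807  0.113     ]
knob [ 0.47980625 -0.23773214  0.07      ]
```

View pics/c1.png

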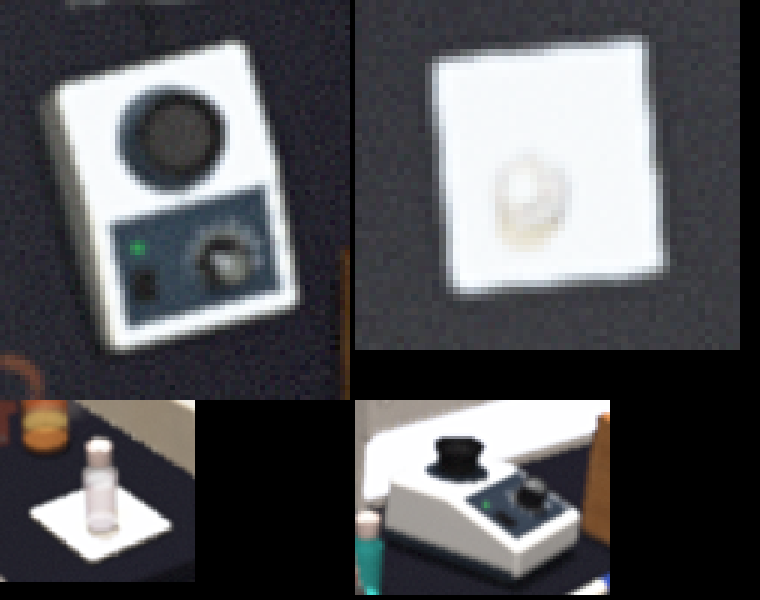

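The vial on the tile has a pale pink cap and pink contents, and it is the only one there, so that is the target. I'll move the wrist camera over the mixer for a precise look.

Add to h.py:
```python
def rel(P,Rt=None):
    "what is left, in tool axes: shift (at present orientation), turn"
    s=robot.read_state(); Rc=R.from_rotvec(s["orientation"])
    print("shift",(Rc.inv().apply(np.array(P)-s["ee_pos"])).round(4), end=" ")
    if Rt is not None: 
        print("turn",(Rc.inv()*Rt).as_rotvec().round(4),"shift after turn",(Rt.inv().apply(np.array(P)-s["ee_pos"])).round(4),end=" ")
    print()
def pose(z,y):
    z=np.array(z,float)/np.linalg.norm(z); y=np.array(y,float); y-=z*(y@z); y/=np.linalg.norm(y)
    return R.from_matrix(np.array([np.cross(y,z),y,z]).T)
```

Run:
```python
from h import *
d=load("pics/top0.png")
w=grab("wrist"); print(np.array(w["hand_eye"]).round(3).tolist(),w["fx"])
pts=dict(bl=(442,208.4,.08),br=(478.6,199,.08),cup=(464.4,217.4,.113),knob=(475.6,242.4,.07),vt=(345.5-0,0,0))
for n in("bl","br","cup","knob"):print(n,onz(d,*pts[n]).round(3))
print("vial top",onz(d,270+(530-355)/7,240+187/7,.104),"tile",onz(d,270+(548-355)/7,240+168/7,.01))
psi=.23
rel([.42,-.22,.36],pose([0,0,-1],[-np.sin(psi),np.cos(psi),0]))
```

```text
[[-0.001, -0.953, -0.304, 0.084], [1.0, -0.001, 0.001, 0.0], [-0.001, -0.304, 0.953, -0.142], [0.0, 0.0, 0.0, 1.0]] 350.57769728695854
bl [ 0.585 -0.179  0.08 ]
br [ 0.613 -0.297  0.08 ]
cup [ 0.551 -0.241  0.113]
knob [ 0.474 -0.284  0.07 ]
vial top [0.40752856 0.29532203 0.104     ] tile [0.41873994 0.29234838 0.01      ]
shift [-0.4666 -0.7086 -0.1184] turn [-1.200e-03 -3.000e-04 -5.348e-01] shift after turn [-0.0404 -0.8474 -0.1193]
```

Careful with the scale: shifts go in shares of 50 mm and turns go in shares of 2 rad. That gives: -0.05 m is -1, -0.04 m is -0.8, -0.134 rad is -0.067.

>>> step_hand:
  rows:
    - {"z": -0.8,"wz": -0.067}
    - {"z": -0.8,"wz": -0.067}
    - {"z": -0.8,"wz": -0.067}
    - {"wz": -0.0665}
    - {"x": -0.5,"y": -0.8}
    - {"x": -0.5,"y": -0.8}
    - {"x": -0.5,"y": -0.8}
    - {"x": -0.5,"y": -0.8}
    - {"y": -1}
    - {"y": -1}
    - {"y": -1}
    - {"y": -1}

```text
t: 1.35
ee_pos: [0.3672, 0.2663, 0.3612]
orientation: [0.36, -3.121, -0.0]
contact_force: [0.8, 0.7, 0.2]
finger_gap: 0.0879
grasp_force: 0.0
```

>>> step_hand:
  rows:
    - {"y": -1}
    - {"y": -1}
    - {"y": -1}
    - {"y": -1}
    - {"y": -1}
    - {"y": -1}
    - {"x": 0.5,"y": -0.8}
    - {"x": 0.5,"y": -0.8}
    - {"x": 0.2,"y": -0.8}
    - {"y": -0.8}
    - {}
    - {}

```text
t: 2.55
ee_pos: [0.4134, -0.1934, 0.3611]
orientation: [0.358, -3.12, -0.0]
contact_force: [0.4, 0.5, -0.0]
finger_gap: 0.0876
grasp_force: 0.0
```

Run:
```python
from h import *
d=grab("wrist"); save(d,"pics/w1.png"); print(robot.read_state()["joint_pos"].round(2))
for P in([.551,-.241,.113],[.474,-.284,.07],[.42,-.22,0]): print(proj(d,P))
i=d["image"][:,:,::-1]
cv2.imwrite("pics/w1c.png",cv2.resize(i[100:400,200:560],None,fx=2,fy=2,interpolation=3))
```

```text
[-0.33 -0.    0.67  1.83  0.    1.31  2.14]
(np.float64(254.40776393084752), np.float64(295.73246727626645))
(np.float64(237.45850761193168), np.float64(220.5616475976454))
(np.float64(297.88310972076283), np.float64(181.85984155037482))
```

View pics/w1c.png

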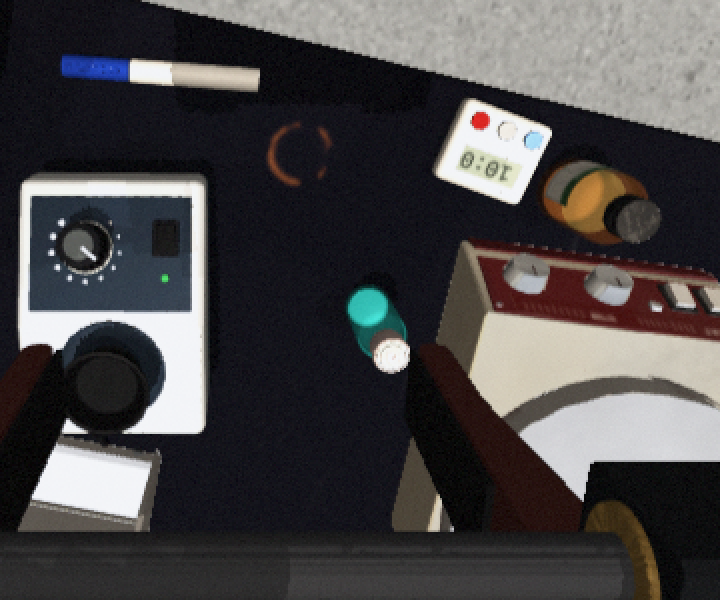

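The close view shows the mixer with knob top at crop (80,247) → pixel (240,223.5), the cup rim centred near (106,391) → (253,295.5), and the pointer about 1.5 rad from minimum. The mixer edges line up with the tool axes. I'll solve for the positions.

Run:
```python
from h import *
from scipy.optimize import brentq
d=load("pics/w1.png"); t=load("pics/top0.png")
c=lambda u,v,z: onz(d,200+u/2,100+v/2,z)
bl,br=c(20,432,.08),c(205,434,.08); e=bl-br; print("back",bl,br,np.linalg.norm(e)); psi=.23
print("psi back edge",np.arctan2(e[0],-e[1]))
m=np.array([np.cos(psi),np.sin(psi),0])
brk=c(110,314,.08); print("break",brk)
for f in(314,318):
  brk=c(110,f,.08)
  def g(z):
    P=c(80,247,z); # knob top
    ax=np.array([-np.sin(.349)*m[0],-np.sin(.349)*m[1],np.cos(.349)]); b=P-.022*ax
    return b[2]-(.08-(m@(brk-b))*np.tan(.349))
  z=brentq(g,.03,.12); P=c(80,247,z); print("knobtop",P,"top px",proj(t,P))
cup=c(106,391,.113); print("cup",cup,proj(t,cup))
```

```text
back [ 0.61387217 -0.29750775  0.08      ] [ 0.58674379 -0.17350038  0.08      ] 0.12694005549403156
psi back edge 0.21537128331699323
break [ 0.51416836 -0.25239199  0.08      ]
knobtop [ 0.47168502 -0.27761746  0.08626625] top px (np.float64(474.91366420937777), np.float64(242.91127240326185))
knobtop [ 0.47199358 -0.27776265  0.08534804] top px (np.float64(474.8762141093868), np.float64(242.83340390214838))
cup [ 0.55107728 -0.2427567   0.113     ] (np.float64(465.0788533127811), np.float64(217.38305113330608))
```

Scaled: 0.15 rad is 0.075.

>>> step_hand:
  rows:
    - {"wz": 0.075}
    - {"wz": 0.075}
    - {"wz": 0.075}
    - {"wz": 0.075}
    - {"wz": 0.075}
    - {"wz": 0.075}
    - {"wz": 0.075}
    - {"wz": 0.075}
  finger_gap: 0.055

```text
t: 3.4
ee_pos: [0.4137, -0.1914, 0.3612]
orientation: [-1.469, -2.776, -0.001]
contact_force: [0.4, -0.4, -0.1]
finger_gap: 0.0549
grasp_force: 0.0
```

>>> step_hand:
  rows:
    - {"wz": 0.075}
    - {"wz": 0.075}
    - {"wz": 0.075}
    - {"wz": 0.075}
    - {"wz": 0.075}
    - {"wz": 0.075}
    - {"wz": 0.075}
    - {"wz": 0.075}
    - {}

```text
t: 4.3
ee_pos: [0.4138, -0.1916, 0.3612]
orientation: [-2.777, -1.467, -0.0]
contact_force: [0.2, 0.5, 0.0]
finger_gap: 0.0548
grasp_force: 0.0
```

Add to h.py:
```python
psi=.22; MX=np.array([np.cos(psi),np.sin(psi),0]); MY=np.array([-np.sin(psi),np.cos(psi),0])
AX=-np.sin(np.radians(20))*MX+np.cos(np.radians(20))*np.array([0,0,1]); KT=np.array([.4718,-.2777,.0858]); CUP=np.array([.551,-.2425,.113])
```

Run:
```python
from h import *
Rc=R.from_rotvec(robot.read_state()["orientation"]).as_matrix()
print(robot.read_state()["joint_pos"].round(2))
T=pose(-AX,Rc[:,1]); rel(KT+.06*AX,T); rel(KT+.003*AX,T)
```

```text
[-0.32 -0.    0.66  1.83  0.    1.31 -0.26]
shift [-0.0535  0.0826  0.219 ] turn [-0.2349  0.2582  0.0306] shift after turn [-0.1079  0.0339  0.2118] 
shift [-0.0393  0.0959  0.2725] turn [-0.2349  0.2582  0.0306] shift after turn [-0.1079  0.0339  0.2688]
```

Scaled: 0.04 m is 0.8, -0.036 m is -0.72, 0.0861 rad is 0.0431.

>>> step_hand:
  rows:
    - {"wx": -0.0392,"wy": 0.0431,"wz": 0.0051}
    - {"wx": -0.0392,"wy": 0.0431,"wz": 0.0051}
    - {"wx": -0.0392,"wy": 0.0431,"wz": 0.0051}
    - {"x": -0.72,"y": 0.226,"z": 0.6}
    - {"x": -0.72,"y": 0.226,"z": 0.6}
    - {"x": -0.718,"y": 0.226,"z": 0.6}
    - {"z": 0.8}
    - {"z": 0.8}
    - {"z": 0.8}
    - {}
    - {}

```text
t: 5.4
ee_pos: [0.4503, -0.2698, 0.1542]
orientation: [2.691, 1.374, 0.512]
contact_force: [0.3, -1.3, 0.1]
finger_gap: 0.055
grasp_force: 0.0
```

Run:
```python
from h import *
print(robot.read_state()["joint_pos"].round(2))
Rc=R.from_rotvec(robot.read_state()["orientation"]).as_matrix()
rel(KT+.003*AX,pose(-AX,Rc[:,1]))
d=grab("wrist"); save(d,"pics/w2.png"); print(proj(d,KT),proj(d,CUP))
```

```text
[-0.13  0.35  0.92  2.16 -0.88  0.76  0.76]
shift [-0.0123  0.0064  0.0678] turn [-0.0093 -0.0022 -0.    ] shift after turn [-0.0122  0.0057  0.0679] 
(np.float64(328.285025503386), np.float64(272.89067597555317)) (np.float64(405.6661737324466), np.float64(151.8920764375901))
```

View pics/w2.png

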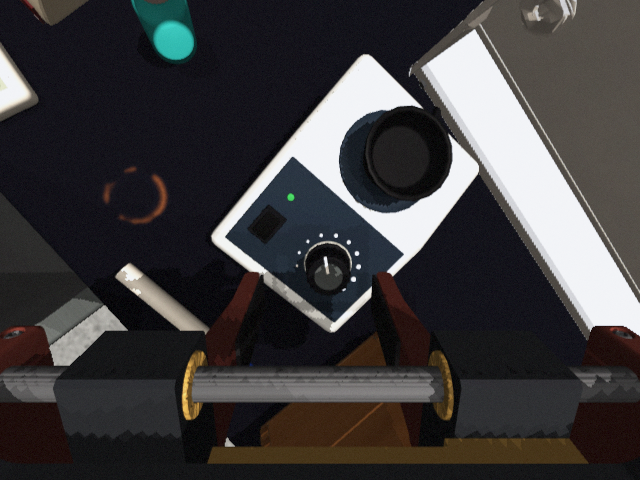

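Knob top appears at (327,272) against predicted (328,273), and the cup rim at (406,152) as predicted, so both estimates hold. Next I descend over the knob.

Scaled: 0.014 m is 0.28, -0.0122 m is -0.244, -0.009 rad is -0.0045.

>>> step_hand:
  rows:
    - {"x": -0.244,"y": 0.114,"z": 0.28,"wx": -0.0045,"wy": -0.001}
    - {"z": 0.28}
    - {"z": 0.28}
    - {}
    - {}

```text
t: 5.95
ee_pos: [0.4632, -0.2804, 0.1151]
orientation: [2.681, 1.364, 0.521]
contact_force: [0.1, 0.1, -0.4]
finger_gap: 0.0549
grasp_force: 0.0
```

Run:
```python
from h import *
Rc=R.from_rotvec(robot.read_state()["orientation"]).as_matrix()
rel(KT+.003*AX,pose(-AX,Rc[:,1]))
```

```text
shift [-0.0007 -0.0018  0.0276] turn [ 0.0047 -0.0025  0.    ] shift after turn [-0.0007 -0.0016  0.0276]
```

Scaled: 0.01 m is 0.2, 0.0076 m is 0.152.

>>> step_hand:
  rows:
    - {"x": -0.014,"y": -0.032,"z": 0.2}
    - {"z": 0.2}
    - {"z": 0.152}
    - {}
    - {}

```text
t: 6.45
ee_pos: [0.4706, -0.278, 0.0877]
orientation: [2.682, 1.363, 0.519]
contact_force: [-0.2, 0.1, 0.4]
finger_gap: 0.055
grasp_force: 0.0
```

>>> step_hand:
  rows:
    - {}
    - {}
    - {}
    - {}
    - {}
    - {}
  finger_gap: 0.02
  force: 15

```text
t: 7.05
ee_pos: [0.4717, -0.2784, 0.0871]
orientation: [2.681, 1.362, 0.518]
contact_force: [3.9, -2.7, -0.1]
finger_gap: 0.0288
grasp_force: 15.0
```

Run:
```python
from h import *
Rc=R.from_rotvec(robot.read_state()["orientation"]).as_matrix();s=robot.read_state()
rel(KT+.003*AX,pose(-AX,Rc[:,1])); print(s["joint_pos"].round(2),s["torque"].round(2),s["contact_force"].round(1))
```

```text
shift [ 0.0003 -0.0006 -0.0017] turn [ 0.0045 -0.0008  0.    ] shift after turn [ 0.0003 -0.0006 -0.0017] 
[ 0.14  0.45  0.58  2.16 -1.02  0.6   0.88] [-0.61 -0.4  -0.16] [ 3.9 -2.7 -0.1]
```

Scaled: -0.1 rad is -0.05.

>>> step_hand:
  rows:
    - {"wz": -0.05}
    - {"wz": -0.05}
    - {"wz": -0.05}
    - {"wz": -0.05}
    - {"wz": -0.05}
    - {"wz": -0.05}
    - {"wz": -0.05}
    - {"wz": -0.05}
    - {"wz": -0.05}
    - {"wz": -0.05}
    - {}

```text
t: 8.15
ee_pos: [0.4693, -0.278, 0.0862]
orientation: [1.627, 2.375, 0.372]
contact_force: [-5.3, -1.7, 4.2]
finger_gap: 0.029
grasp_force: 15.0
```

Create st.py:
```python
from h import *
s=robot.read_state(); Rc=R.from_rotvec(s["orientation"])
y=Rc.as_matrix()[:,1]; print("closing angle in mixer plane", np.arctan2(y@np.cross(AX,MY)*1,y@MY).round(3),"j",s["joint_pos"].round(2),"torque tool",Rc.inv().apply(s["torque"]).round(3),"F",s["contact_force"].round(1))
rel(KT+.003*AX,pose(-AX,y))
```

```bash
python3 st.py
```

```text
closing angle in mixer plane -1.421 j [ 0.31  0.41  0.36  2.15 -0.88  0.53  1.75] torque tool [1.289 0.152 0.047] F [-5.3 -1.7  4.2]
shift [-0.0006  0.0022 -0.0018] turn [ 0.0009  0.001  -0.    ] shift after turn [-0.0006  0.0022 -0.0018]
```

Scaled: -0.001 m is -0.02, -0.1 rad is -0.05.

>>> step_hand:
  rows:
    - {"z": -0.02,"wz": -0.05}
    - {"wz": -0.05}
    - {"wz": -0.05}
    - {"wz": -0.05}
    - {"wz": -0.05}
    - {}

```text
t: 8.75
ee_pos: [0.468, -0.2785, 0.0858]
orientation: [0.977, 2.663, 0.268]
contact_force: [-3.4, -4.1, -6.9]
finger_gap: 0.0287
grasp_force: 15.0
```

```bash
python3 st.py
```

```text
closing angle in mixer plane -0.923 j [ 0.41  0.4   0.24  2.15 -0.8   0.5   2.18] torque tool [1.929 0.406 0.007] F [-3.4 -4.1 -6.9]
shift [-0.0022  0.0029 -0.0016] turn [-0.0017  0.0002  0.    ] shift after turn [-0.0022  0.0029 -0.0016]
```

Scaled: -0.1 rad is -0.05.

>>> step_hand:
  rows:
    - {"wz": -0.05}
    - {"wz": -0.05}
    - {"wz": -0.05}
    - {}

```text
t: 9.15
ee_pos: [0.4667, -0.2789, 0.0853]
orientation: [0.567, 2.761, 0.201]
contact_force: [-8.1, -6.6, -5.9]
finger_gap: 0.0287
grasp_force: 15.0
```

```bash
python3 st.py
```

Run:
```python
from h import *
d=grab("wrist"); save(d,"pics/w3.png"); u,v=proj(d,KT); print(u,v)
u=int(u);v=int(v); cv2.imwrite("pics/w3c.png",cv2.resize(d["image"][max(0,v-100):v+100,u-130:u+130,::-1],None,fx=3,fy=3,interpolation=3))
```

```text
closing angle in mixer plane -0.625 j [ 0.47  0.4   0.17  2.15 -0.75  0.48  2.43] torque tool [2.192 1.644 0.07 ] F [-8.1 -6.6 -5.9]
shift [-0.0041  0.003  -0.0017] turn [-0.0023 -0.0017 -0.    ] shift after turn [-0.0041  0.003  -0.0017] 
323.2047903298538 319.200839268021
```

View pics/w3c.png

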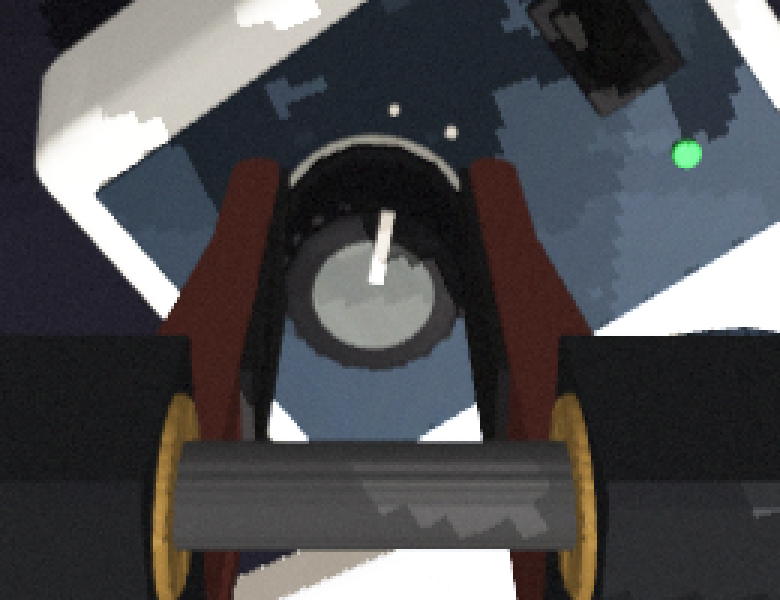

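The pointer line (378,280)→(388,212) aims at the lowest dot (394,109), so the knob is near its minimum stop. I'll turn a little more to feel the stop.

Scaled: -0.08 rad is -0.04.

>>> step_hand:
  rows:
    - {"wz": -0.04}
    - {"wz": -0.04}
    - {}

```text
t: 9.5
ee_pos: [0.4672, -0.2797, 0.0856]
orientation: [0.345, 2.788, 0.162]
contact_force: [-6.0, -8.1, -6.8]
finger_gap: 0.0283
grasp_force: 15.0
```

```bash
python3 st.py
```

```text
closing angle in mixer plane -0.466 j [ 0.5   0.4   0.13  2.14 -0.72  0.47  2.56] torque tool [2.252 1.661 0.025] F [-6.  -8.1 -6.8]
shift [-0.0038  0.0029 -0.0015] turn [-0.0032 -0.0008 -0.    ] shift after turn [-0.0038  0.0029 -0.0015] 
```

>>> step_hand:
  rows:
    - {"wz": -0.04}
    - {}
    - {}

```text
t: 9.8
ee_pos: [0.4674, -0.28, 0.0857]
orientation: [0.236, 2.796, 0.143]
contact_force: [-6.3, -8.1, -7.3]
finger_gap: 0.0284
grasp_force: 15.0
```

```bash
python3 st.py
```

Run:
```python
from h import *
d=grab("wrist"); save(d,"pics/w4.png"); u,v=proj(d,KT); print(u,v)
u=int(u);v=int(v); cv2.imwrite("pics/w4c.png",cv2.resize(d["image"][max(0,v-100):v+100,u-130:u+130,::-1],None,fx=3,fy=3,interpolation=3))
```

```text
closing angle in mixer plane -0.388 j [ 0.52  0.39  0.11  2.14 -0.7   0.46  2.63] torque tool [2.287 1.654 0.03 ] F [-6.3 -8.1 -7.3]
shift [-0.0037  0.0029 -0.0015] turn [-0.0036 -0.0005 -0.    ] shift after turn [-0.0037  0.0029 -0.0014] 
322.6157702892996 317.99829417977185
```

View pics/w4c.png

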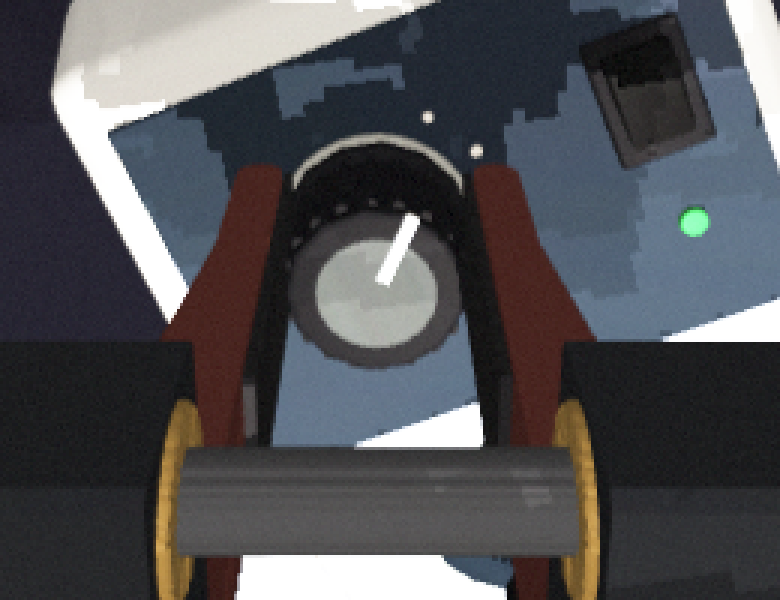

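The pointer has now slipped relative to the fingers (25° off, was 8°) while the fingers turned on, so the knob is on its stop. I'll release and back off.

Scaled: -0.05 m is -1, -0.03 m is -0.6.

>>> step_hand:
  rows:
    - {}
    - {}
    - {}
    - {"z": -0.4}
    - {"z": -0.6}
    - {"z": -1}
    - {"z": -1}
    - {"z": -1}
    - {"z": -1}
    - {}
  finger_gap: 0.055

```text
t: 10.85
ee_pos: [0.3865, -0.2985, 0.329]
orientation: [0.227, 2.784, 0.138]
contact_force: [0.9, -0.5, 0.5]
finger_gap: 0.0549
grasp_force: 0.0
```

Run:
```python
from h import *
s=robot.read_state();print(s["joint_pos"].round(2))
rel([.407,.295,.36],pose([0,0,-1],[0,1,0]))
```

```text
[ 0.46 -0.02  0.29  1.98 -0.34  1.    2.32]
shift [0.0738 0.5898 0.0185] turn [ 0.0981  0.3457 -0.161 ] shift after turn [-0.0205  0.5935 -0.031 ]
```

Scaled: 0.05 m is 1, 0.04 m is 0.8, 0.1152 rad is 0.0576.

>>> step_hand:
  rows:
    - {"wx": 0.0164,"wy": 0.0576,"wz": -0.0269}
    - {"wx": 0.0164,"wy": 0.0576,"wz": -0.0269}
    - {"wx": 0.0164,"wy": 0.0576,"wz": -0.0269}
    - {"x": -0.2,"y": 0.8,"z": -0.3}
    - {"x": -0.2,"y": 0.8,"z": -0.3}
    - {"y": 1}
    - {"y": 1}
    - {"y": 1}
    - {"y": 1}
    - {"y": 1}
    - {"y": 1}
    - {}
  finger_gap: 0.07

```text
t: 12.05
ee_pos: [0.4042, 0.0908, 0.3537]
orientation: [0.02, -3.132, -0.013]
contact_force: [-0.3, -1.1, 0.1]
finger_gap: 0.0699
grasp_force: 0.0
```

>>> step_hand:
  rows:
    - {"y": 1}
    - {"y": 1}
    - {"y": 0.8}
    - {"y": 0.6}
    - {}
    - {}

```text
t: 12.65
ee_pos: [0.4046, 0.2537, 0.3543]
orientation: [0.007, -3.131, -0.008]
contact_force: [-0.1, -0.6, 0.2]
finger_gap: 0.0701
grasp_force: 0.0
```

Run:
```python
from h import *
s=robot.read_state();print(s["joint_pos"].round(2))
rel([.407,.295,.2],pose([0,0,-1],[0,1,0]))
d=grab("wrist"); save(d,"pics/w5.png"); print(proj(d,[.407,.295,.104]),proj(d,[.407,.295,.01]))
cv2.imwrite("pics/w5c.png",cv2.resize(d["image"][150:450,140:500,::-1],None,fx=2,fy=2,interpolation=3))
```

```text
[-0.28  0.1  -0.4   1.74  0.03  1.31  0.88]
shift [-0.0043  0.0404  0.1545] turn [ 0.0053 -0.0107  0.0043] shift after turn [-0.0024  0.0413  0.1543] 
(np.float64(351.6545932205153), np.float64(202.1691870231758)) (np.float64(345.0243984579112), np.float64(187.92742044784677))
```

View pics/w5c.png

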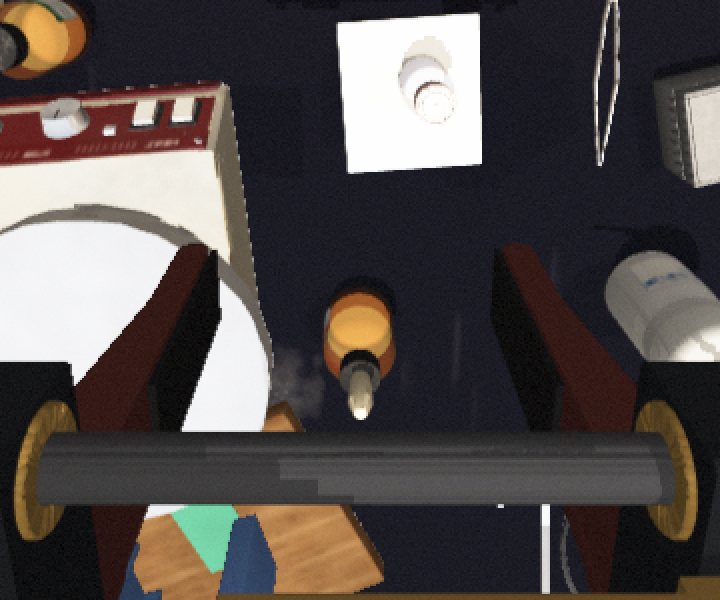

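The cap top is at crop (434,101) → pixel (357,200.5), with the vial upright on the tile. Forceps are at right (605,80) and the dropper bottle at (360,340), both clear of the descent.

Run:
```python
from h import *
d=load("pics/w5.png"); P=onz(d,357,200.5,.104); print(P, proj(d,[P[0],P[1],.01]))
for u,v in((337,22),(479,13),(481,163),(348,173)): print(onz(d,140+u/2,150+v/2,.01).round(3))
T=pose([0,0,-1],[0,1,0]); rel([P[0],P[1],.062],T)
```

```text
[0.4050383  0.30105294 0.104     ] (np.float64(349.38389702382426), np.float64(186.5482068329391))
[0.37  0.244 0.01 ]
[0.364 0.341 0.01 ]
[0.471 0.348 0.01 ]
[0.479 0.252 0.01 ]
shift [-0.0034  0.0467  0.2927] turn [ 0.0051 -0.0104  0.0025] shift after turn [-2.000e-04  4.820e-02  2.924e-01]
```

Scaled: 0.04 m is 0.8, 0.03 m is 0.6, -0.01 rad is -0.005.

>>> step_hand:
  rows:
    - {"y": 0.46,"z": 0.4,"wx": 0.0025,"wy": -0.005,"wz": 0.001}
    - {"y": 0.46,"z": 0.6}
    - {"z": 0.8}
    - {"z": 0.8}
    - {"z": 0.4}
    - {}
    - {}
  finger_gap: 0.08

```text
t: 13.4
ee_pos: [0.4052, 0.2992, 0.2058]
orientation: [0.001, 3.141, 0.001]
contact_force: [0.2, 0.4, 0.6]
finger_gap: 0.08
grasp_force: 0.0
```

Run:
```python
from h import *
d=grab("wrist"); save(d,"pics/w6.png"); print(proj(d,[.405,.301,.104]),proj(d,[.405,.301,.01]))
rel([.405,.301,.062],pose([0,0,-1],[0,1,0]))
cv2.imwrite("pics/w6c.png",cv2.resize(d["image"][60:330,170:490,::-1],None,fx=2.2,fy=2.2,interpolation=3))
```

```text
(np.float64(318.89750049593147), np.float64(239.71255374366078)) (np.float64(318.43468910172925), np.float64(208.84327120692984))
shift [0.0008 0.001  0.1445] turn [ 0.0017  0.0022 -0.0004] shift after turn [0.0005 0.0012 0.1445]
```

View pics/w6c.png

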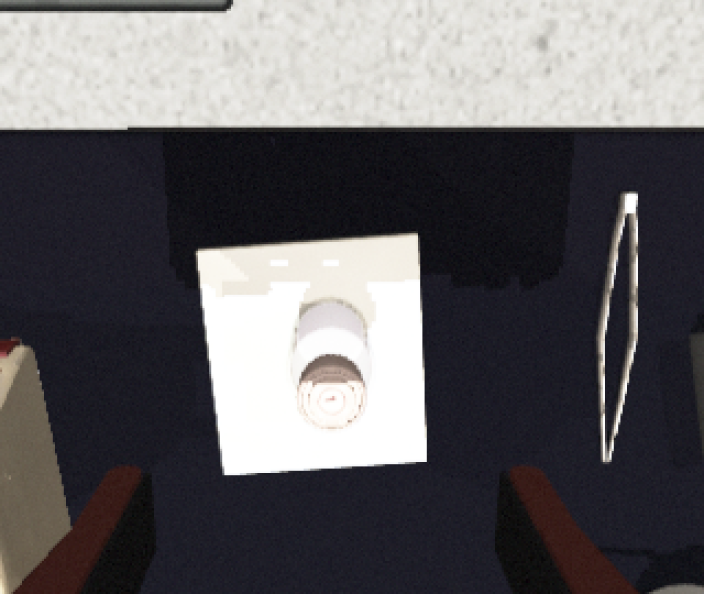

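The cap centre is at crop (331,399) → pixel (320.5,241.4), about 1 mm from the estimate. I'll descend and grip.

Scaled: 0.03 m is 0.6, 0.025 m is 0.5.

>>> step_hand:
  rows:
    - {"y": 0.04,"z": 0.6}
    - {"z": 0.6}
    - {"z": 0.6}
    - {"z": 0.5}
    - {"z": 0.4}
    - {"z": 0.19}
    - {}
    - {}

```text
t: 14.25
ee_pos: [0.4055, 0.3027, 0.062]
orientation: [-0.001, 3.139, 0.003]
contact_force: [-0.3, -0.7, -0.1]
finger_gap: 0.0799
grasp_force: 0.0
```

>>> step_hand:
  rows:
    - {}
    - {}
    - {}
    - {}
    - {}
    - {}
    - {}
  finger_gap: 0.025
  force: 35

```text
t: 14.95
ee_pos: [0.4047, 0.3021, 0.0608]
orientation: [-0.001, 3.141, 0.001]
contact_force: [-0.1, -0.4, 1.6]
finger_gap: 0.0338
grasp_force: 35.0
```

Run:
```python
from h import *
s=robot.read_state(); print(s["ee_pos"],s["contact_force"].round(2),s["joint_pos"].round(2))
```

```text
[0.4047148  0.30214333 0.06075313] [-0.11 -0.39  1.6 ] [-0.44  0.48 -0.37  2.03  0.27  0.68  0.58]
```

Scaled: -0.05 m is -1, -0.04 m is -0.8.

>>> step_hand:
  rows:
    - {"z": -0.2}
    - {"z": -0.4}
    - {"z": -0.8}
    - {"z": -1}
    - {"z": -1}
    - {"z": -1}
    - {"z": -1}
    - {"z": -0.6}
    - {"y": -0.6}
    - {"y": -0.6}
    - {"y": -0.8}
    - {"y": -0.8}

```text
t: 16.15
ee_pos: [0.4039, 0.1607, 0.3612]
orientation: [-0.004, 3.141, 0.002]
contact_force: [0.9, -0.7, 0.5]
finger_gap: 0.0337
grasp_force: 35.0
```

>>> step_hand:
  rows:
    - {"y": -0.8}
    - {"y": -0.8}
    - {"y": -0.8}
    - {"y": -0.8}
    - {"y": -0.8}
    - {"y": -0.8}
    - {"y": -0.8}
    - {"y": -0.8}
    - {"x": -0.6,"y": -0.6}
    - {"x": -0.6,"y": -0.6}
    - {}

```text
t: 17.25
ee_pos: [0.4667, -0.2212, 0.3596]
orientation: [-0.003, -3.142, -0.0]
contact_force: [0.6, 0.6, -0.7]
finger_gap: 0.034
grasp_force: 35.0
```

Run:
```python
from h import *
s=robot.read_state(); print(s["joint_pos"].round(2)); rel([.551,-.2425,.2],pose([0,0,-1],[0,1,0]))
```

```text
[ 0.25  0.14  0.12  1.69 -0.02  1.32  1.94]
shift [-0.0844 -0.0212  0.1596] turn [ 0.0003 -0.     -0.0019] shift after turn [-0.0843 -0.0213  0.1596]
```

Careful with the scale: shifts go in shares of 50 mm and turns go in shares of 2 rad. That gives: 0.04 m is 0.8, -0.03 m is -0.6.

>>> step_hand:
  rows:
    - {"x": -0.6,"y": -0.14}
    - {"x": -0.6,"y": -0.14}
    - {"x": -0.486,"y": -0.146,"z": 0.6}
    - {"z": 0.8}
    - {"z": 0.8}
    - {"z": 0.6}
    - {"z": 0.392}
    - {}
    - {}

```text
t: 18.15
ee_pos: [0.5495, -0.2387, 0.2016]
orientation: [-0.002, 3.141, 0.002]
contact_force: [0.9, 0.1, -0.5]
finger_gap: 0.0338
grasp_force: 35.0
```

Run:
```python
from h import *
s=robot.read_state(); print(s["contact_force"].round(2)); rel([.551,-.2425,.175],pose([0,0,-1],[0,1,0]))
d=grab("wrist"); save(d,"pics/w7.png"); print(proj(d,CUP),proj(d,s["ee_pos"]-[0,0,.0508]))
a=cv2.resize(d["image"][130:370,180:460,::-1],(560,480),interpolation=3)
t=grab("scene"); save(t,"pics/s7.png"); u,v=map(int,proj(t,CUP)); print(u,v)
b=cv2.resize(t["image"][v-60:v+50,u-28:u+27,::-1],(230,460),interpolation=3)
o=np.zeros((480,795,3),np.uint8);o[:,:560]=a;o[:460,565:795]=b;cv2.imwrite("pics/w7c.png",o)
```

```text
[ 0.9   0.06 -0.47]
shift [-0.0015 -0.0038  0.0266] turn [0.0013 0.001  0.0014] shift after turn [-0.0015 -0.0038  0.0266] 
(np.float64(310.93841214295617), np.float64(248.1844387474136)) (np.float64(316.1788229843735), np.float64(267.8614419244414))
424 184
```

View pics/w7c.png

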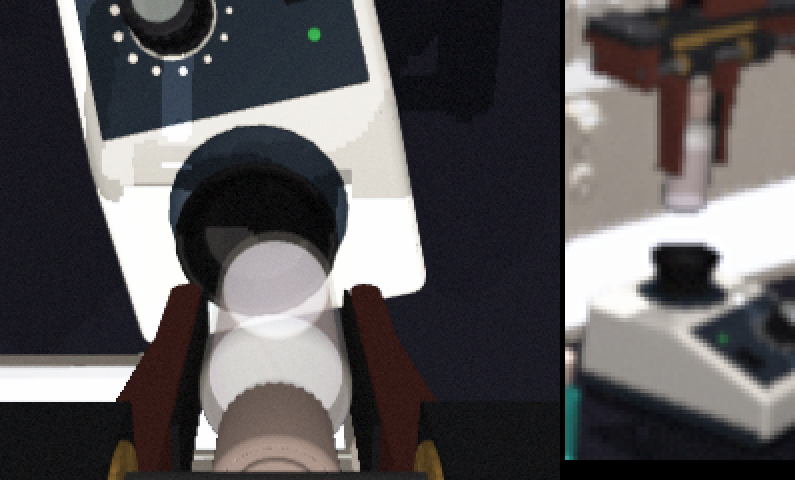

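The cup rim spans crop columns 176–345, so its centre is pixel 310 as predicted. The vial hangs upright with its bottom at about (317,273), 1–2 mm further back than the TCP. I'll correct that and lower it into the cup.

Scaled: 0.015 m is 0.3, -0.0045 m is -0.09.

>>> step_hand:
  rows:
    - {"y": -0.09}
    - {"z": 0.3}
    - {"z": 0.3}
    - {"z": 0.2}
    - {"z": 0.08}
    - {}
    - {}

```text
t: 18.95
ee_pos: [0.5498, -0.2438, 0.1574]
orientation: [-0.001, 3.14, 0.001]
contact_force: [0.4, -0.8, -1.6]
finger_gap: 0.034
grasp_force: 35.0
```

Run:
```python
from h import *
s=robot.read_state(); print(s["ee_pos"].round(4),s["contact_force"].round(2),s["torque"].round(2))
```

```text
[ 0.5498 -0.2438  0.1574] [ 0.37 -0.8  -1.65] [ 0.05  0.03 -0.01]
```

Scaled: 0.002 m is 0.04, 0.0015 m is 0.03.

>>> step_hand:
  rows:
    - {"z": 0.04}
    - {"z": 0.04}
    - {"z": 0.03}
    - {}
    - {}

```text
t: 19.45
ee_pos: [0.5495, -0.2436, 0.1512]
orientation: [-0.002, 3.141, 0.001]
contact_force: [0.3, 0.2, -0.4]
finger_gap: 0.0339
grasp_force: 35.0
```

>>> step_hand:
  rows:
    - {"z": 0.03}
    - {}
    - {}

```text
t: 19.75
ee_pos: [0.5495, -0.2436, 0.15]
orientation: [-0.002, 3.141, 0.001]
contact_force: [-1.3, 0.8, 3.6]
finger_gap: 0.0339
grasp_force: 35.0
```

>>> step_hand:
  rows:
    - {"z": 0.03}
    - {}
    - {}

```text
t: 20.05
ee_pos: [0.5495, -0.2436, 0.1484]
orientation: [-0.002, 3.141, 0.001]
contact_force: [-1.8, 0.8, 5.0]
finger_gap: 0.0338
grasp_force: 35.0
```

Scaled: 0.0014 m is 0.028.

>>> step_hand:
  rows:
    - {"z": 0.028}
    - {"z": 0.028}
    - {}
    - {}
    - {}

```text
t: 20.55
ee_pos: [0.5496, -0.2436, 0.1459]
orientation: [-0.002, 3.141, 0.001]
contact_force: [-2.6, 1.4, 7.4]
finger_gap: 0.0342
grasp_force: 35.0
```

Run:
```python
from h import *
F=[]
for i in range(12):
    grab("wrist"); s=robot.read_state(); F.append([*s["contact_force"],s["ee_pos"][2]*1000])
print(np.mean(F,0).round(2),np.std(F,0).round(2))
```

```text
[ -2.15   1.02   7.37 145.87] [0.57 0.28 0.41 0.01]
```

```bash
python3 -c "
from rig import robot
print(robot.sign_off())"
```

```text
the job is handed in; nothing more can be done
None
```

Job handed in: the knob is at its minimum stop, and the vial stands upright in the cup, gripped and pressed down about 5 mm (about 8 N), with the fingertips about 19 mm above the rim.

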